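Change the spool of sanding tape on the bench dispenser

ROBOT

A 6-joint arm with a two-finger parallel gripper is mounted at the origin on the work surface. World frame = base frame: x ahead of the robot, y to its left, z up, the work surface at z = 0. Lengths are in m, angles in degrees, forces in N, time in s.
With the tool pointing down it reaches from about 0.325 to 0.775 m from the base axis. Payload 5.5 kg.
Tool frame: the origin (TCP) lies at the centre of the arm's flange, where the gripper is bolted on; the fingertips stand 182 mm ahead of it and the grasp point (between the pads) lies 163 mm ahead of it; z points along the fingers, y is the line along which they close (so a half turn about z gives the same grasp; the last joint's range is limited). The gripper opens to 88 mm and grips with 3 to 60 N. Pads are 20 mm wide; open, the fingers measure 115 mm over their backs; the gripper's body (75 mm by 178 mm) begins 61 mm behind the grasp point.
Start: joints at [-72.634, 5.22, 70.514, -0, 104.267, -3.249], TCP at [0.211, -0.562, 0.405] pointing down, gripper open.
Joint ranges: [-164.24, 164.24], [-49.07, 125.15], [9.68, 141.18], [-86.29, 266.29], [3.28, 154.24], [-151.56, 151.56]. Speed limits (degrees/s): [147.25, 147.25, 172.46, 180, 180, 180].

INTERFACE

Orientations are given as [roll, pitch, yaw] about the fixed x, y, z axes, in that order (R = Rz(yaw) Ry(pitch) Rx(roll)).
In Python, from station import r gives the robot as it stands. The module is installed in compiled form; this text tells all that it offers. Calls block until the motion is done:
- r.reach(position, orientation): joint-space move of the TCP to a pose.
- r.servo_line(position, rotation=None, speed=0.15): straight line of the TCP; rotation=None keeps the orientation; speed is the mean speed in m/s.
- r.move_joints(angles): joint-space move.
- r.let_go() and r.grab(squeeze=None): open the fingers fully, or close them until they stop; squeeze is the grip in N (None keeps the last).
- r.wait(seconds).
- r.inverse_kinematics(position, orientation): joint angles nearest the present ones, or None.
- r.sense(): the state.
- r.snapshot(name): name is "scene" or "top" or "wrist"; returns a dict with "frame" (480x640x3 uint8, red, green, blue), "fx", "fy", "cx", "cy" (pixels), "R" (3x3) and "t" (3): a world point X has camera coordinates R X + t. Camera axes: x right, y down, z forward; pixel columns grow to the right and rows downward; lengths in m; the calibration is good to about 2 mm. A picture is of the moment at which its call begins. There is no depth.
A pose or a line that the arm cannot do raises r.IKError and nothing moves.
- r.hand_in(): hands the job in; it is judged then, once.
The state is a dict: "clock": time; "joints": joint angles; "joint_vel": joint speeds; "joint_torque": joint torques, N m; "tcp_pos": TCP position; "orientation": TCP orientation; "contact_force": force on the tool from outside, world axes, zero at the start; "torque": the same for the moment, N m; "opening": finger opening in m; "gripper_force": force on a finger pad.
Only numpy, scipy, OpenCV 4.12 (cv2) and the standard library are available. Lean on these libraries where they do the work, as an engineer would, in place of code of your own. Each camera call takes 0.05 s, during which the arm holds its last target. There are 200 camera calls.

TASK

The sanding tape dispenser has run out: lift the empty spool off its upright spindle and stand it upright in the wooden tray, then put the full spool of sanding tape on the spindle so that it sits fully down on the dispenser's base, flange down. Lower both gently instead of letting them drop, and leave the spray bottle, the jar and the wooden blank where they are.

Things in the scene. Friction and masses are not known exactly. Their poses are not given: they have to be found in the camera images.
- holder: Tape dispenser, fixed: dark steel base 150 mm (x -85 to +65) by 125 mm (y), 18 mm thick. Upright steel spindle, diameter 18 mm, on the origin's axis, 95 mm above the base top (tip 113 mm above the bench), last 12 mm tapered to 6 mm. Upright aluminium tear-off strip 5 mm thick, 100 mm wide (y) at x = -78 mm, up to 63 mm high. Origin: spindle axis, at the underside; z up.
- seat (a point): Point on the dispenser's spindle axis at the height of the base plate's top, where a seated spool's underside centre lies; z up.
- empty_spool: Empty white plastic spool, at the start seated on the spindle: bare tube of outer diameter 44 mm, 85 mm high, with a through bore of 26 mm, and one flange of diameter 100 mm, 6 mm thick, at its foot. About 90 g. Origin: centre of the underside; z along the tube, up. The tube's top can be gripped from above across its 44 mm.
- full_spool: Full spool, at the start standing on the bench: the same white spool (tube 44 mm, bore 26 mm, 85 mm high, flange 100 by 6 mm at the foot), wound with brown sanding tape to a diameter of 92 mm from 6 to 52 mm above the underside; the bare tube stands 33 mm above the tape. About 350 g. Origin: centre of the underside; z along the tube, up.
- tray: Square open tray of light wood, fixed to the bench, 200 by 200 mm outside and 45 mm high, walls and floor 6 mm thick. Origin: centre of the underside; x, y along its sides, z up.
- tray_in (a point): Centre of the tray's inner floor.
- spray_bottle: Dark spray bottle, diameter 68 mm, about 182 mm high, a bystander. Origin: centre of the underside; z up.
- paste_jar: Jar with a white lid, diameter 72 mm, 70 mm high, a bystander. Origin: centre of the underside; z up.
- temple_blank: Carved dark wooden spectacle temple lying flat on the bench, about 175 mm long (its x) and 12 mm thick, a bystander. Origin: near its middle, at the underside.
There are look-alikes about, which are no part of the job. Leave any blue or yellow look-alike of the full_spool alone.

How it is judged:
By the outcome, as a careful person would: the job done as asked, in the order asked, and still so for the second after the job is handed in, with the robot touching nothing.
It also fails if it takes over 61 s, if anything falls off the work surface, if the arm or the gripper's body presses on something with over 40 N, if the wrist force passes 120 N, or if a joint passes its speed limit or range.

## Working session

There is one attempt and no reset: what is moved stays moved. The work goes in short steps, each a Python script; the robot and the scene stay as the last script left them, time stands still between calls to the robot, and variables do not carry over. Pictures are saved under pics/ and viewed, at most 10 in all, crops included, and the job is handed in when it is done.

```bash
mkdir -p pics
cat > h.py <<'E'
from station import r
import numpy as np, cv2
def snap(n,f):
    s=r.snapshot(n); cv2.imwrite(f'pics/{f}.png',s['frame'][:,:,::-1]); np.savez(f'pics/{f}.npz',**s); return s
def ray(s,u,v,z):
    R=np.array(s['R']);t=np.array(s['t']);c=-R.T@t
    d=R.T@np.array([(u-s['cx'])/s['fx'],(v-s['cy'])/s['fy'],1]); return c+d*(z-c[2])/d[2]
def proj(s,X):
    p=np.array(s['R'])@np.array(X)+s['t']; return s['fx']*p[0]/p[2]+s['cx'],s['fy']*p[1]/p[2]+s['cy']
E
python3 - <<'E'
from h import *
for n in('scene','top'):
    s=snap(n,n+'0'); print(n,-np.array(s['R']).T@s['t'],s['fx'])
print(r.sense())
E
```

```text
scene [1.91324429 0.29136809 1.40431954] 623.9134596199781
top [ 0.50788559 -0.00746797  1.45774929] 554.8979426689527
{'clock': 0.1, 'joints': array([-7.26345760e+01,  5.25785616e+00,  7.05744611e+01,  2.21351217e-04,
        1.04266683e+02, -3.25017161e+00]), 'joint_vel': array([ 0.0662658 , -0.15527374, -0.22534079, -0.06934469, -0.03548296,
       -0.00068161]), 'joint_torque': array([ 2.95378115e-03, -4.47857451e+01, -4.07570207e+01,  7.00791925e-02,
        2.84374208e-02, -1.23227769e-04]), 'tcp_pos': array([ 0.21125672, -0.56163102,  0.4036346 ]), 'orientation': array([-1.79901171e+02, -5.82718622e-03,  2.06156449e+01]), 'contact_force': array([-0.51480135,  0.05634122, -0.46590399]), 'torque': array([ 0.03116518, -0.02699511,  0.01081616]), 'gripper_force': 0.0, 'opening': 0.08791386561803834}
```

View pics/top0.png

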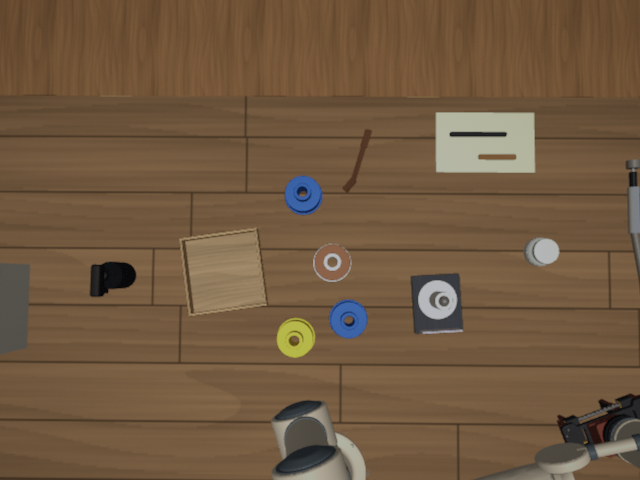

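View pics/scene0.png

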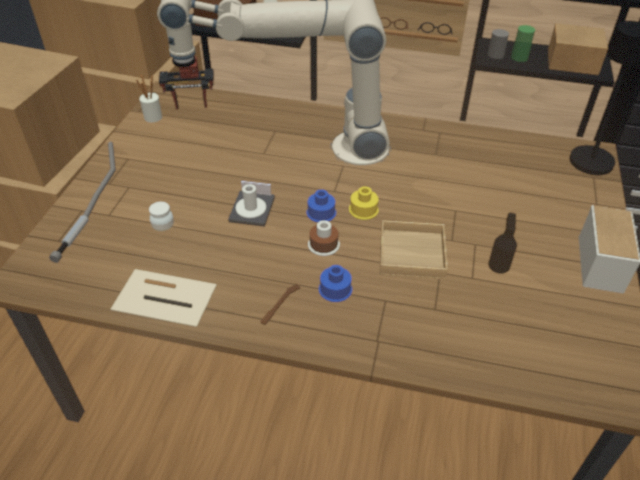

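The top view shows the white and brown spool at (332,263), blue ones at (303,195) and (348,319), and a yellow one at (295,338). Only the first, with brown tape and a white tube, fits full_spool. The holder with the empty spool is at (438,300), the tray at (224,272), the blank at (358,160) and the jar at (542,251). I'll measure these and confirm the spool in a crop.

Run:
```python
import numpy as np,cv2
import sys
from h import ray,proj
s=dict(np.load('pics/top0.npz')); f=s['frame']; hsv=cv2.cvtColor(f,cv2.COLOR_RGB2HSV)
def cc(m,box):
    x0,y0,x1,y1=box; k=np.zeros_like(m); k[y0:y1,x0:x1]=m[y0:y1,x0:x1]
    c=max(cv2.findContours(k,cv2.RETR_EXTERNAL,cv2.CHAIN_APPROX_NONE)[0],key=cv2.contourArea); return c
w=((hsv[...,1]<60)&(hsv[...,2]>110)).astype(np.uint8)*255
for nm,box,z in(('full flange',(305,238,358,290),.006),('empty flange',(412,275,462,332),.024)):
    c=cc(w,box); e=cv2.fitEllipse(cv2.convexHull(c)); print(nm,e,ray(s,*e[0],z))
c=cc(w,(322,252,343,273)); e=cv2.fitEllipse(c); print('full tube',e,ray(s,*e[0],.085))
# dark base
d=((hsv[...,2]<75)).astype(np.uint8)*255
c=cc(d,(400,262,475,345)); rc=cv2.minAreaRect(c); b=cv2.boxPoints(rc); print('base',rc); P=np.array([ray(s,*p,.018)[:2] for p in b]);print(P,P.mean(0))
# blue/yellow
for nm,lo,hi,box in(('b1',(105,120,60),(130,255,255),(280,170,326,220)),('b2',(105,120,60),(130,255,255),(325,295,372,342)),('y',(22,150,80),(35,255,255),(270,312,320,362))):
    c=cc(cv2.inRange(hsv,lo,hi),box); e=cv2.minEnclosingCircle(c); print(nm,e,ray(s,*e[0],.01))
for p in((181,239),(257,229),(267,305),(190,315)): print('tray',ray(s,*p,.045))
a=cv2.resize(f[165:365,270:480],None,fx=2.85,fy=2.85,interpolation=3)[:,:,::-1]
b=cv2.resize(f[215:330,165:280],None,fx=2,fy=2)[:,:,::-1]
o=np.zeros((580,800,3),np.uint8);o[:a.shape[0],:a.shape[1]]=a[:, :800]
o[:b.shape[0],600:800]=b[:,:200];cv2.imwrite('pics/crop1.png',o)
```

```text
full flange ((331.91937255859375, 261.5974426269531), (17.749662399291992, 17.951265335083008), 32.430206298828125) [ 0.54235401 -0.01652004  0.006     ]
empty flange ((437.1512756347656, 299.321533203125), (39.048683166503906, 39.42258834838867), 145.5228729248047) [ 0.44686876 -0.28706725  0.024     ]
full tube ((331.88922119140625, 261.5859069824219), (17.079349517822266, 17.471996307373047), 9.404236793518066) [ 0.54050637 -0.01595274  0.085     ]
base ((436.634521484375, 302.6138000488281), (57.46747589111328, 49.82728958129883), 85.2363510131836)
[[ 0.50602047 -0.21700928]
 [ 0.51756608 -0.34511159]
 [ 0.37073056 -0.35626703]
 [ 0.35916463 -0.22893098]] [ 0.43837043 -0.28682972]
b1 ((302.7327575683594, 194.91595458984375), 19.13935661315918) [0.71691781 0.06118973 0.01      ]
b2 ((347.97222900390625, 318.379638671875), 19.120962142944336) [ 0.39539537 -0.05894351  0.01      ]
y ((295.1666564941406, 337.22222900390625), 20.00204086303711) [0.34584305 0.07754533 0.01      ]
tray [0.59672353 0.3701796  0.045     ]
tray [0.62352401 0.17577499 0.045     ]
tray [0.43027562 0.14776482 0.045     ]
tray [0.40356269 0.34314495 0.045     ]
```

View pics/crop1.png

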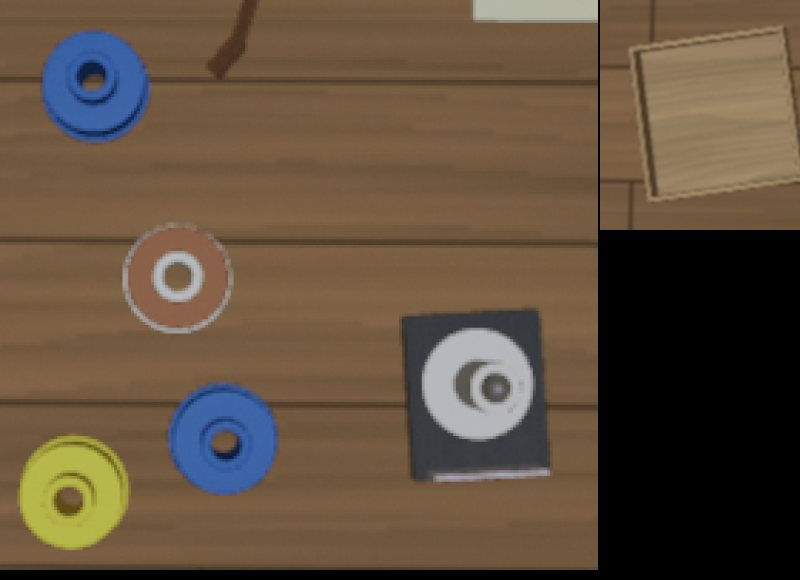

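The crop confirms it: brown tape on a white spool (178,277 in the crop), flange at the bottom, and no other spool in those colours. I'll go over the empty spool and check with the wrist camera.

Run:
```python
from h import *
r.reach([.447,-.287,.40],[180,0,57.4])
s=snap('wrist','w1'); q=r.sense(); print(q['clock'],q['tcp_pos'],q['orientation'],q['joints'])
print(proj(s,[.447,-.287,.113]),proj(s,[.447,-.287,.024]), s['fx'],-np.array(s['R']).T@s['t'])
```

```text
1.5083 [ 0.44655687 -0.28798592  0.39991678] [-1.79992160e+02  2.11043399e-02  5.72844357e+01] [-3.64799296e+01 -5.41975959e+00  8.16189018e+01 -2.22154474e-02
  1.03807294e+02 -3.76966454e+00]
(np.float64(314.816909589928), np.float64(236.93870798700976)) (np.float64(314.7285930222762), np.float64(212.91496673574102)) 406.44097398381035 [ 0.48273728 -0.23067966  0.38159206]
```

View pics/w1.png

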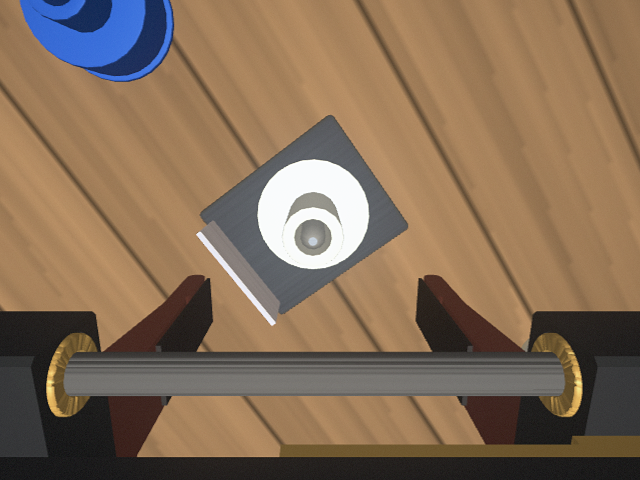

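The wrist view shows the flange centred at about (313,214), the tube top at (313,238) and the spindle tip at (313,240). All are within 2 mm of prediction, so I'll grasp and lift.

Run:
```python
from h import *
s=dict(np.load('pics/w1.npz')); print('tip',ray(s,313,240,.113),'fl',ray(s,313.3,214,.024))
r.servo_line([.4465,-.288,.255],speed=.12)
r.grab(15); q=r.sense(); print(q['opening'],q['contact_force'],q['gripper_force'],q['tcp_pos'])
r.servo_line([.4465,-.288,.375],speed=.08)
q=r.sense(); print(q['clock'],q['opening'],q['contact_force'],q['tcp_pos'])
s=snap('wrist','w2')
```

```text
tip [ 0.44479659 -0.28814468  0.113     ] fl [ 0.44539467 -0.28714079  0.024     ]
0.04266432999934558 [-0.87834655  0.64715247  0.75857227] 14.999958293046802 [ 0.44646949 -0.28798446  0.25498359]
5.275 0.042950102042699854 [ 0.10207163  0.03242852 -0.83083914] [ 0.44646243 -0.28799471  0.37433314]
```

View pics/w2.png

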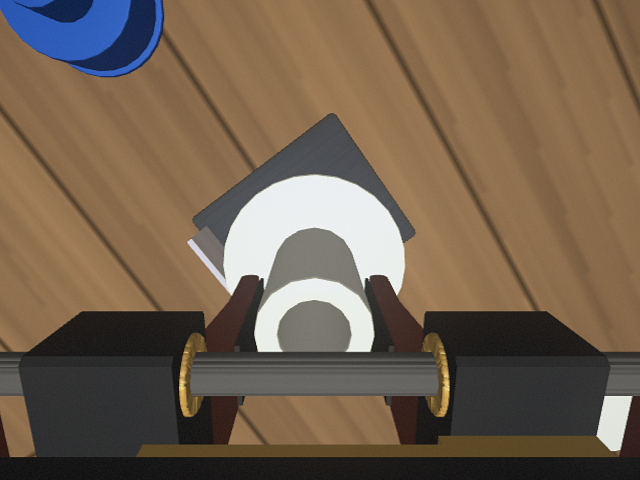

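The spool is lifted and held straight, with the flange centred at about (314,262). On to the tray, lowering gently.

```bash
cat >> h.py <<'E'
def creep(x,y,z0,z1,step=.001,lim=1.5,speed=.03):
    f0=r.sense()['contact_force'][2]; z=z0
    while z>z1:
        z-=step; r.servo_line([x,y,z],speed=speed); f=r.sense()['contact_force'][2]-f0
        if f>lim: break
    print('creep end',z,f); return z
E
python3 - <<'E'
from h import *
r.reach([.5135,.259,.38],[180,0,117])
r.servo_line([.5135,.259,.247],speed=.12)
r.wait(.2); creep(.5135,.259,.247,.239)
print(r.sense()['clock'])
r.let_go(); r.servo_line([.5135,.259,.36],speed=.15)
s=snap('top','t2'); print(r.sense()['clock'])
r.reach([.541,-.016,.38],[180,0,88.3])
s=snap('wrist','w3');q=r.sense(); print(q['clock'],q['tcp_pos'],proj(s,[.541,-.016,.085]),proj(s,[.541,-.016,.006]))
t=cv2.imread('pics/t2.png')[200:340,160:300];w=cv2.imread('pics/w3.png')
w[0:140,0:140]=t; cv2.imwrite('pics/c3.png',w)
E
```

```text
creep end 0.242 6.228201516676566
10.0167
11.8417
12.9667 [ 0.54110785 -0.01485718  0.37966761] (np.float64(315.1235432414858), np.float64(237.66987889258297)) (np.float64(314.99683239801817), np.float64(216.24921602427298))
```

View pics/c3.png

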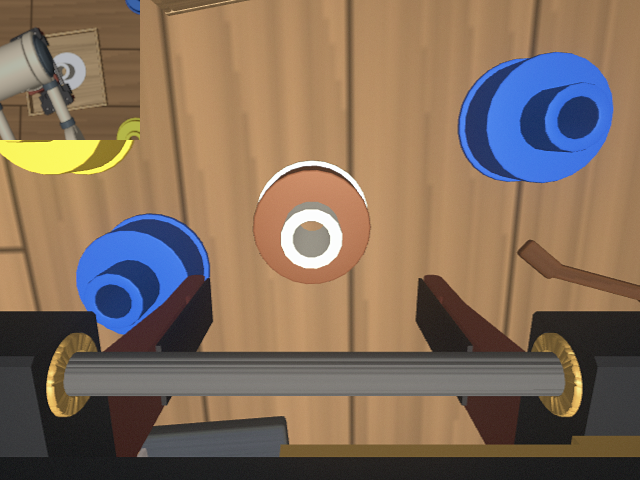

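The inset shows the empty spool standing in the tray at about (70,70). The full spool's tube top is at about (311.5,238), roughly 2.5 mm off prediction, so I'll correct for that, then grasp and lift.

```bash
cat > ring.py <<'E'
from h import *
def bore(s,box,z):
    g=cv2.cvtColor(s['frame'],cv2.COLOR_RGB2HSV); x0,y0,x1,y1=box
    m=((g[...,1]<40)&(g[...,2]>225)).astype(np.uint8)*255; k=np.zeros_like(m); k[y0:y1,x0:x1]=m[y0:y1,x0:x1]
    c=max(cv2.findContours(k,cv2.RETR_EXTERNAL,cv2.CHAIN_APPROX_NONE)[0],key=cv2.contourArea)
    e=cv2.fitEllipse(cv2.convexHull(c)); return e,ray(s,*e[0],z)
E
python3 - <<'E'
from ring import *
e,p=bore(dict(np.load('pics/w3.npz')),(275,200,350,275),.085); print(e,p)
x,y=float(p[0]),float(p[1]); assert abs(x-.541)<.006 and abs(y+.016)<.006
r.servo_line([x,y,.2385],speed=.12)
r.grab(30); q=r.sense(); print(q['opening'],q['contact_force'],q['tcp_pos'])
r.servo_line([x,y,.38],speed=.1); q=r.sense(); print(q['clock'],q['contact_force'],q['tcp_pos'],q['opening'])
s=snap('wrist','w4'); print(proj(s,[*q['tcp_pos'][:2],q['tcp_pos'][2]-.2385+.085]))
E
```

```text
((310.991943359375, 238.5020294189453), (59.025306701660156, 61.180419921875), 95.25712585449219) [ 0.53808912 -0.01652275  0.085     ]
0.043542167839235486 [ 2.93594168  0.74867646 -1.54539573] [ 0.53828458 -0.0165273   0.23859516]
16.625 [ 0.02100407 -0.42767702 -4.97730905] [ 0.53805901 -0.01651675  0.37905199] 0.04376110085659139
(np.float64(316.2280695148212), np.float64(328.8885091833314))
```

View pics/w4.png

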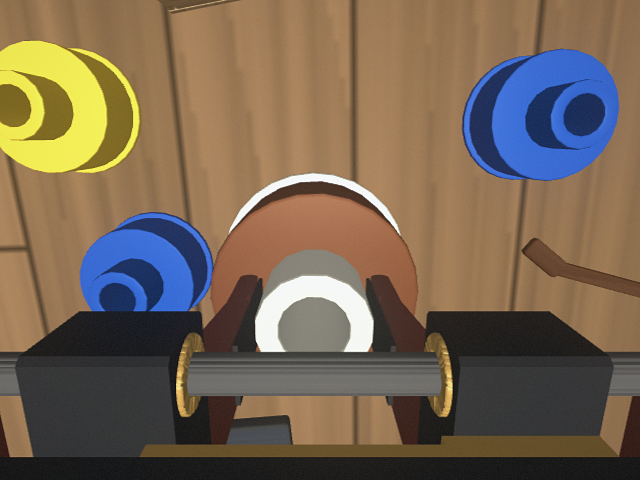

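The held tube is centred at about (314.5,331) against (316,329) predicted, so it's under 1 mm off in the hand. Adding the same offset to the spindle sighting gives a target of about (.4463,-.2879). I'll insert in steps with force checks.

Run:
```python
from h import *
x,y=.4463,-.2879
r.reach([x,y,.385],[180,0,57.4]); r.wait(.2); f0=r.sense()['contact_force']; print(f0)
for z in [.350,.335,.32,.30,.28,.265,.2605]:
    r.servo_line([x,y,z],speed=.06); q=r.sense(); d=q['contact_force']-f0; print(z,d.round(1),q['torque'].round(2),(q['tcp_pos']-[x,y,z]).round(4))
    if np.abs(d).max()>6: print('STOP');break
else: creep(x,y,.2605,.253,lim=2)
q=r.sense(); print(q['clock'],q['contact_force']-f0)
s=snap('scene','s5')
cv2.imwrite('pics/c5.png',cv2.resize(s['frame'][130:260,180:340],None,fx=4,fy=4,interpolation=2)[:,:,::-1])
```

```text
[ 0.03356129 -0.63346991 -3.93871264]
0.35 [-0.6  0.4 -0.1] [-0.02 -0.03  0.01] [-0.     -0.0001  0.0002]
0.335 [-0.3  0.8 -0.8] [-0.04 -0.1   0.01] [-0.0001  0.0001 -0.0008]
0.32 [-0.3  1.1 -0.3] [-0.05 -0.08 -0.03] [-0.0001  0.0001 -0.0008]
0.3 [-0.   0.1 -0.6] [-0.02 -0.1   0.02] [-0.0001  0.0001 -0.0006]
0.28 [-1.1  1.5 -1. ] [-0.04 -0.04  0.02] [-0.0001  0.0001 -0.0006]
0.265 [ 1.  -0.5  0.2] [-0.07 -0.04  0.04] [-0.0001  0.0001 -0.0007]
0.2605 [-0.6  0.5 -0.5] [-0.05 -0.06 -0.02] [-0.0001  0.0001 -0.0003]
creep end 0.2555 7.2034443885161235
22.3833 [-1.85719337  2.24561671  6.74180935]
```

View pics/c5.png

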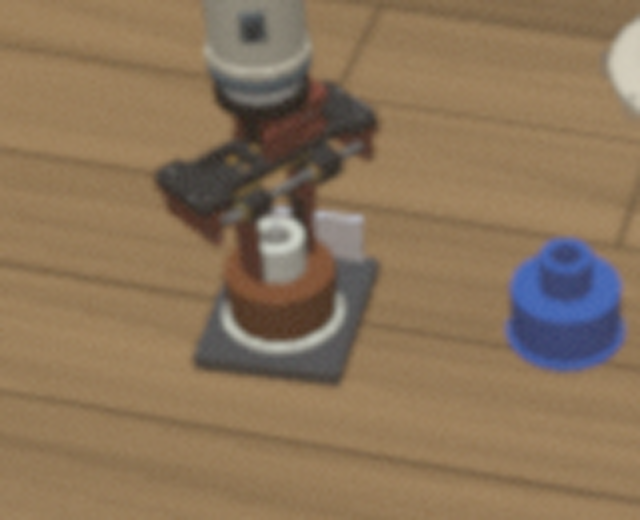

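The spool is on the spindle with its flange on the base (280,330 in the crop), and contact came at the expected height. Release, retreat and check.

Run:
```python
from h import *
r.let_go(); r.servo_line([.4463,-.2879,.40],speed=.15)
s=snap('wrist','w6'); a=s['frame'][:,:,::-1]
r.reach([.3,-.5,.42],[180,0,30])
s=snap('scene','s6'); b=s['frame'][130:310,140:520,::-1]
print(r.sense()['clock'],r.sense()['contact_force'])
t=snap('top','t6')['frame'][140:370,80:570,::-1]
o=np.zeros((600,800,3),np.uint8)
o[:240,:320]=cv2.resize(a,(320,240)); o[:230,320:790]=t[:,:470]; o[240:600,:760]=cv2.resize(b,(760,360),interpolation=2)
cv2.imwrite('pics/c6.png',o)
```

```text
25.4917 [-0.10644489 -0.02234254  0.15390151]
```

View pics/c6.png

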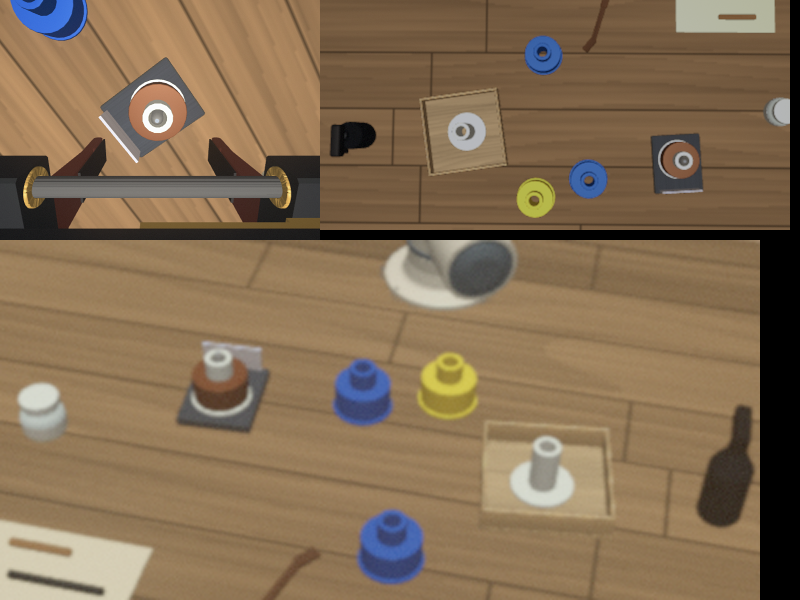

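The full spool sits flat on the base around the spindle (220,385), the empty one stands upright in the tray (543,470), and the bystanders haven't moved.

```bash
python3 -c "
from station import r
print(r.hand_in())"
```

```text
the job is handed in; nothing more can be done
None
```

I handed in the job at about 25.5 s on the robot's clock: the empty spool stands upright in the tray, the full spool sits flange down on the dispenser's base, and the spray bottle, jar and wooden blank were not moved.

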